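# Roll a round bar into the V-block and slide it up to the end stop

## Task

Push the aluminium round bar that lies on the bench board by its side, so that it rolls along the board and drops into the groove of the V-block; then push on its end and slide it along the groove until it touches the end stop, and leave it there. Only push it with the fingers from outside: never take it between the fingers, lift it or carry it, and leave the other things where they are.

Things in the scene. Friction and masses are not known exactly. Their poses are not given: they have to be found in the camera images.
- board: Fixed wood bench board, 320 x 272 x 24 mm, with a dark steel V-block let in along one long edge. Origin on the bench surface under the board, z up. In its frame the flat wood top is at z = 24 mm and spans x -160..160, y -200..72 mm; the V-block is at x -100..100, y 72..145 mm. The bar is rolled along the board's +y, level, and drops into the groove.
- groove (a point): Bottom of the V groove, middle of its 200 mm length; axes as the board's, x along the groove. In the board's frame at x = 0, y = 100, z = 6 mm. 90 degree V: near lip (y = 82) at z = 24 mm, flush with the wood; far flank climbs to z = 36 mm at y = 130. A seated bar's axis is at y = 100, z = 34.3 mm. The -x end is open, the +x end is closed by the end stop.
- stop_face (a point): End stop: upright steel plate 12 mm thick, 60 mm wide (board y 82..142), its top 62 mm above the bench, at the groove's +x end. This point is on its face that looks along -x, on a seated bar's axis (board x = 100, y = 100, z = 34.3 mm); axes as the board's. When the bar's end touches it, the bar's centre is 60 mm before this point.
- bar: The round bar: bare aluminium, 40 mm diameter, 120 mm long, about 0.4 kg (varies by 20 %), lying on the wood roughly along the groove, up to 0.2 rad askew, takes under 6 N to slide in the groove. Its x axis runs along it. The origin is on its round side and turns as it rolls: use point bar_center. It rolls very freely and runs ahead when the finger slows.
- bar_center (a point): Centre of the round bar, on its axis, 60 mm from either end; x along the bar. 20 mm above the wood (z = 44 mm) while it lies there.
- stub: Bystander: short aluminium offcut, 28 mm diameter, 45 mm tall, standing upright on the board. Origin at the centre of its underside.
- collar: Bystander: steel collar, 42 mm outside diameter, 18 mm tall, lying flat on the board. Origin at the centre of its underside.
- square: Bystander: try square lying on the bench beyond the V-block (wooden stock 100 mm along its x, steel blade 150 mm along its y). Origin under the middle of the stock.
- tin: Bystander: closed tin, 68 mm diameter, 90 mm tall, upright on the bench. Origin at the centre of its underside.
- hammer: Bystander: hammer lying on the bench. Origin near its middle, x along the handle to the head.
- cup: Bystander: white mug, 76 mm diameter, 85 mm tall, upright on the bench. Origin at the centre of its underside.
There are look-alikes about, which are no part of the job. What is shaped like the bar but green or red is not meant.

How it is judged:
By the outcome, as a careful person would: the job done as asked, in the order asked, and still so for the second after the job is handed in, with the robot touching nothing.
It also fails if it takes over 48 s, if anything falls off the work surface, if the arm or the gripper's body presses on something with over 40 N, if the wrist force passes 120 N, or if a joint passes its speed limit or range.

## Robot

A 6-joint arm with a two-finger parallel gripper is mounted at the origin on the work surface. World frame = base frame: x ahead of the robot, y to its left, z up, the work surface at z = 0. Lengths are in mm, angles in rad, forces in N, time in s.
With the tool pointing down it reaches from about 350 to 875 mm from the base axis. Payload 4.2 kg.
Tool frame: the origin (TCP) lies between the finger pads; the fingertips stand 17 mm ahead of it and the grasp point (between the pads) lies 2 mm behind it (nose_length is the distance from the TCP to the fingertips, in mm); z points along the fingers, y is the direction in which the jaws open and shut (so a half turn about z gives the same grasp; the last joint's range is limited). The gripper opens to 85 mm and grips with 20 to 120 N. Pads are 22 mm wide; open, the fingers measure 114 mm over their backs; the gripper's body (76 mm by 85 mm) begins 54 mm behind the grasp point. The pads swing forward as they close: fully open they stand 13 mm farther back than shut.
Start: joints at [-1.043, 0.385, 0.008, 0, -1.194, -0.259], TCP at [166.001, -602.531, 248.312] pointing down, gripper open.
Joint ranges: [-3.14, 3.14], [-1.21, 2.06], [-1.07, 1.41], [-3.16, 2.05], [-2.99, -0.16], [-3.1, 3.1]. Speed limits (rad/s): [2.79, 2.79, 3.14, 3.14, 3.14, 3.14].

## Interface

Orientations are given as a unit quaternion [x, y, z, w].
In Python, from bench import * gives the robot as it stands.
- The arm moves only by the tool jog_arm, never from a script. Its argument "increments" is a list of rows, each a list of 4 numbers: the shift along the tool's x, y, z in m, then the turn about the tool's z in degrees. A call has 1 to 10 rows; each row is the pose to reach, as a shift and turn from the pose measured when the call began, along the tool's axes at that moment; what a row does not reach only later rows make up. A row lasts 1/8 s, in which the tool goes at most 62.5 mm and 10.7 degrees, less where a joint would pass 70% of its speed; a pose out of reach is approached as far as the arm can. A call with a gripper value outside its range is refused whole. "hand" is the gripper's target within -1 to 1 (fully open at 1, half-way at 0, shut at -1), set as the call begins (left out, the last holds). The fingers move at their own pace and stop on an object; the grip force is fixed at half the most. Time passes only in rows, so rows that repeat a pose let the fingers close. It gives the time, the measured TCP pose, the force and the opening at its end, in the units of the state.
- read_state(): the state, without advancing time (a new reading comes with each control period).
- get_image(name): name is "scene" or "top" or "wrist"; returns the picture (480x640x3 uint8, red, green, blue); there is no depth.
- calibration(name): a dict with "fx", "fy", "cx", "cy" (pixels), "position" and "rotation" of the camera in the world; the wrist camera has in their place "hand_eye" (4x4, takes a point from camera to tool coordinates, whose origin is the TCP and whose axes are the flange's). Camera axes: x right, y up, looking along -z (the intrinsics and any distortion apply to the point x, -y, -z); pixel columns grow to the right and rows downward; lengths in mm; the calibration is good to about 2 mm. A picture is of the moment at which its call begins: read the wrist's pose just before it. calibration takes no time and is no camera call.
- job_done(): hands the job in, once; it reports no verdict.
The state is a dict: "clock": time; "joints": joint angles; "joint_vel": joint speeds; "joint_efforts": joint torques, N m; "position": TCP position; "ee_rot": TCP orientation; "contact_force": force on the tool from outside, world axes, zero at the start; "wrist_torque": the same for the moment, N m; "gripper_width": finger opening in mm.
Only numpy, scipy, OpenCV 4.12 (cv2) and the standard library are available. Lean on these libraries where they do the work, as an engineer would, in place of code of your own. Each camera call takes 0.05 s, during which the arm holds its last target.

## Working session

There is one attempt and no reset: what is moved stays moved. The work goes in short steps, Python scripts to look and compute and a tool call to move; the robot and the scene stay as the last step left them, time stands still between calls to the robot, and variables do not carry over. Pictures are saved under pics/ and viewed, and the job is handed in when it is done.

Besides the shell and the picture viewer there is one more tool, called after "Request:" as a command line: name --pt "numbers of a row" for each row, then --argument value for the rest. jog_arm: Moves the arm, as the interface text tells. Its arguments: {"type":"object","properties":{"increments":{"type":"array"},"hand":{"type":"number"}},"required":["increments"]}

```bash
ls; mkdir -p pics
python3 - <<'E'
from bench import *
import cv2
s=read_state();print(s)
for n in ["scene","top"]:
    c=calibration(n);print(n,c)
    cv2.imwrite(f"pics/{n}0.png",get_image(n)[:,:,::-1])
print(calibration("wrist"))
E
```

```text
pics
{'clock': 0.0, 'joints': array([-1.04341879e+00,  3.85576847e-01,  6.59311017e-03, -4.94365178e-04,
       -1.19401744e+00, -2.58606924e-01]), 'joint_vel': array([-0.00117248,  0.00027278,  0.00070907, -0.00150703,  0.0014502 ,
       -0.00097328]), 'joint_efforts': array([-8.59170668e-04, -3.92288661e+01,  1.88404745e+01,  4.18627515e+00,
       -4.57050250e-03, -1.43162350e-05]), 'position': array([ 165.83531915, -602.0125238 ,  247.19719333]), 'ee_rot': array([-1.33890722e-01,  9.90995462e-01,  1.10636375e-03, -2.09948148e-04]), 'contact_force': array([ 0.17480185, -1.10519256, -1.07672576]), 'wrist_torque': array([ 0.00697   , -0.0122917 , -0.01037676]), 'gripper_width': 85.58928799695482}
scene {'fx': 624.823011752922, 'fy': 624.823011752922, 'cx': 327.6861568133093, 'cy': 241.80569393372667, 'position': array([1210.4348775 , -948.74968061,  767.02761219]), 'rotation': array([0.46010959, 0.14998106, 0.29392334, 0.82426569])}
top {'fx': 453.1908782524671, 'fy': 453.1908782524671, 'cx': 318.15437501921053, 'cy': 237.96576089454837, 'position': array([ 437.51228527,  -72.63878627, 1172.62253178]), 'rotation': array([-0.03533837,  0.03798253,  0.7085648 , -0.70373606])}
{'fx': 422.031259114119, 'fy': 422.031259114119, 'cx': 315.85974567771757, 'cy': 241.594775195338, 'hand_eye': array([[ 3.19143995e-04,  9.54207338e-01,  2.99145875e-01,
         7.72339815e+01],
       [ 9.99999928e-01, -3.65360560e-04,  9.85664781e-05,
        -6.64506815e-01],
       [ 2.03348961e-04,  2.99145822e-01, -9.54207386e-01,
        -1.24788634e+02],
       [ 0.00000000e+00,  0.00000000e+00,  0.00000000e+00,
         1.00000000e+00]])}
```

View pics/scene0.png

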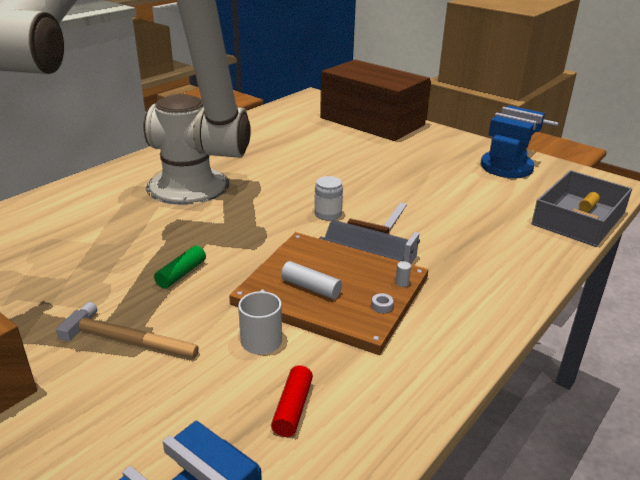

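View pics/top0.png

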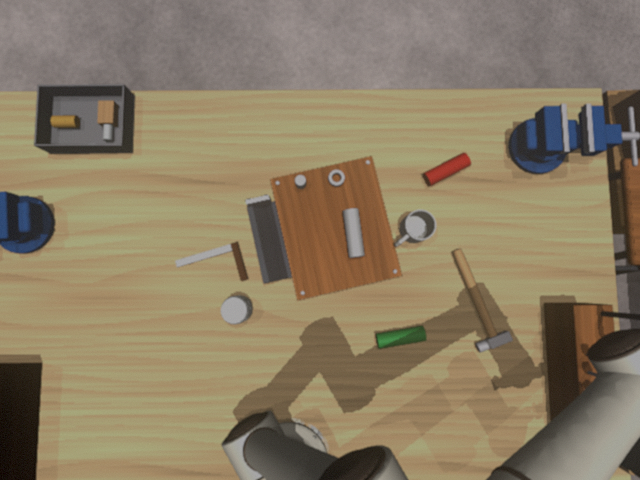

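The scene shows the bar (310,280) on the board and the V-block behind it, with the end stop at (413,247). In the top view the board corners are at about (273,179), (371,157), (400,276) and (299,299). The bar runs from (349,208) to (358,258), and the mug's handle is near the board edge at (400,243). I'll enlarge it.

Run:
```python
import cv2
a=cv2.imread("pics/top0.png")[145:310,230:445]
cv2.imwrite("pics/top0c.png",cv2.resize(a,None,fx=3.6,fy=3.6,interpolation=cv2.INTER_CUBIC))
```

```text
(no output)
```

View pics/top0c.png

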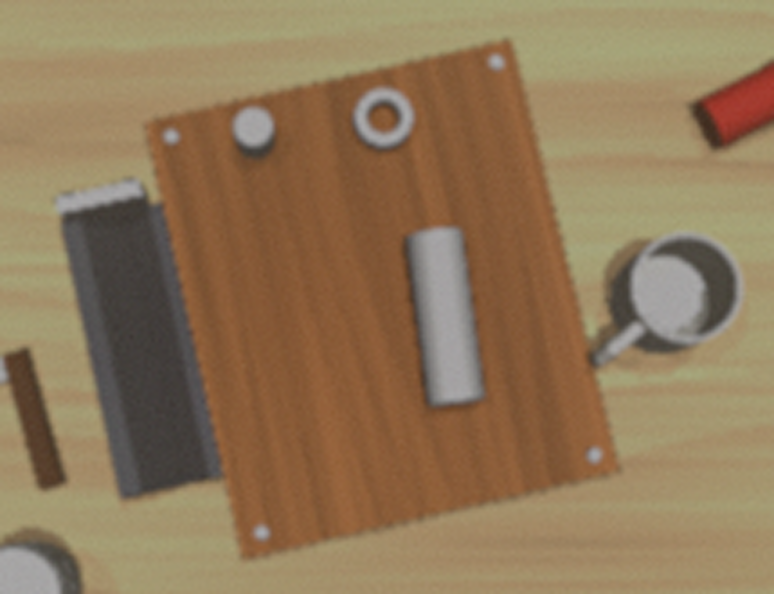

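The crop shows the board top corners at (147,122), (512,40), (620,470) and (243,558). The bar's outline is (408,236), (462,228), (482,398), (430,405), the stub is at (254,130) and the collar at (384,118). Next I'll fit the poses.

```bash
cat > h.py <<'E'
from bench import *
import numpy as np, cv2
from scipy.spatial.transform import Rotation as R
from scipy.optimize import least_squares
def proj(c,P):
    r=R.from_quat(c["rotation"]); p=r.inv().apply(np.asarray(P,float)-c["position"])
    return np.c_[c["cx"]+c["fx"]*p[:,0]/-p[:,2], c["cy"]+c["fy"]*-p[:,1]/-p[:,2]]
def back(c,uv,z):
    uv=np.atleast_2d(uv).astype(float); r=R.from_quat(c["rotation"])
    d=r.apply(np.c_[(uv[:,0]-c["cx"])/c["fx"],-(uv[:,1]-c["cy"])/c["fy"],-np.ones(len(uv))])
    t=(z-c["position"][2])/d[:,2]; return c["position"]+d*t[:,None]
def fitboard(c,uv,B):
    B=np.asarray(B,float)
    w=back(c,uv,B[0,2])
    def f(p):
        a=p[2];M=np.array([[np.cos(a),-np.sin(a)],[np.sin(a),np.cos(a)]])
        P=np.c_[B[:,:2]@M.T+p[:2],B[:,2]]
        return (proj(c,P)-uv).ravel()
    m=w.mean(0); best=min((least_squares(f,[m[0],m[1],a]) for a in (0,1.57,3.14,-1.57)),key=lambda s:s.cost)
    return best
E
python3 - <<'E'
from h import *
c=calibration("top")
cv=lambda l:np.array(l)/3.6+[230,145]-0.36
uv=cv([(147,122),(512,40),(620,470),(243,558)])
s=fitboard(c,uv,[(160,72,24),(160,-200,24),(-160,-200,24),(-160,72,24)])
print(s.x,s.fun.round(2)); x,y,a=s.x
M=np.array([[np.cos(a),-np.sin(a)],[np.sin(a),np.cos(a)]])
tb=lambda w:((w[:,:2]-[x,y])@M)
e=back(c,cv([(408,236),(462,228),(482,398),(430,405)]),44);print("bar corners board",tb(e).round(1),"ctr",tb(e).mean(0),e.mean(0))
print("stub top",tb(back(c,cv([(254,130)]),69)),"collar",tb(back(c,cv([(384,118)]),42)))
print("groove ctr world",M@[0,100]+[x,y],"start",M@[40,100]+[x,y])
print("stop top corners",tb(back(c,cv([(56,200),(138,180)]),62)))
print("handle",tb(back(c,cv([(600,358)]),60)), "mug",tb(back(c,cv([(688,290)]),85)))
E
```

```text
[ 5.72604157e+02 -5.89093550e+01  2.19395510e-01] [-0.58 -0.33  0.33 -0.52  0.25  0.42 -0.01  0.36]
bar corners board [[  33.4  -90.9]
 [  30.4 -129. ]
 [ -88.7 -114.7]
 [ -85.3  -78.5]] ctr [ -27.54483464 -103.27022571] [ 568.195292   -165.69895816   44.        ]
stub top [[125.34505891  -2.04643957]] collar [[119.58827056 -93.92104868]]
groove ctr world [550.84019109  38.69356384] start [589.88135863  47.39915038]
stop top corners [[109.55647049 141.83633897]
 [110.59020859  83.71985607]]
handle [[ -80.7788015  -198.11256572]] mug [[ -50.70011125 -262.14042218]]
```

Board pose: origin (572.6, -58.9), yaw 0.219, residuals under 0.6 px. The bar centre is at board (-27.5, -103), skewed by -0.11 rad. The stop and stub check out against their given sizes. Next I'll hover behind the bar with the jaw axis along it.

Request:
jog_arm --pt "-0.05 0.027 0 -8" --pt "-0.1 0.055 0 -16" --pt "-0.15 0.082 0 -24" --pt "-0.2 0.109 0 -32" --pt "-0.25 0.137 0 -41" --pt "-0.31 0.17 0 -50" --pt "-0.37 0.2 0 -60" --pt "-0.43 0.235 0 -70" --pt "-0.497 0.272 0 -80.7" --pt "-0.497 0.272 0 -80.7" --hand 0.0

```text
clock: 1.35
position: [574.5, -205.4, 247.0]
ee_rot: [0.745, -0.667, -0.001, -0.0]
contact_force: [-0.1, 0.6, 0.9]
gripper_width: 42.7
```

Run:
```python
from h import *
s=read_state();print(s["clock"],s["position"],R.from_quat(s["ee_rot"]).as_matrix().round(3),s["gripper_width"],s["joints"].round(2))
cv2.imwrite("pics/w1.png",get_image("wrist")[:,:,::-1])
```

```text
1.35 [ 574.51252462 -205.3717914   247.01402427] [[ 0.11  -0.994 -0.002]
 [-0.994 -0.11   0.002]
 [-0.002  0.001 -1.   ]] 42.68644462781905 [-0.08  0.36 -0.03 -0.   -1.18  0.19]
```

View pics/w1.png

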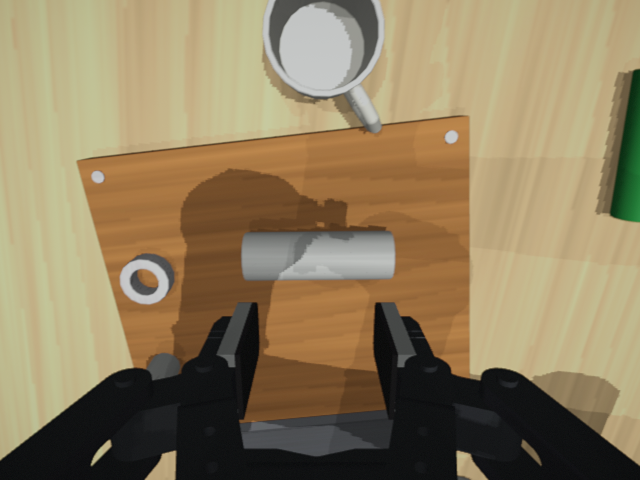

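The wrist view shows the bar level in the picture, edges x 242–395, y 231–281, centre (318,256). The fingers are at x 238–405.

Run:
```python
from h import *
s=read_state();c=dict(calibration("wrist"));H=c["hand_eye"];Rt=R.from_quat(s["ee_rot"])
c["position"]=s["position"]+Rt.apply(H[:3,3]);c["rotation"]=(Rt*R.from_matrix(H[:3,:3])).as_quat()
e=back(c,[(243,256),(394,256.5),(318.5,256),(318,231),(318,281)],44);print(e.round(1))
x,y,a=572.604,-58.909,.2194;M=np.array([[np.cos(a),-np.sin(a)],[np.sin(a),np.cos(a)]])
print(((e[:,:2]-[x,y])@M).round(1))
print("in tool",Rt.inv().apply(e-s["position"]).round(1))
# finger tip heights
print("board corners", ((back(c,[(79,160),(468,116)],24)[:,:2]-[x,y])@M).round(1))
```

```text
[[ 631.1 -159.4   44. ]
 [ 507.7 -172.7   44. ]
 [ 569.4 -166.3   44. ]
 [ 572.2 -187.5   44. ]
 [ 567.3 -144.2   44. ]]
[[  35.2 -110.8]
 [ -88.1  -97. ]
 [ -26.5 -104.1]
 [ -28.3 -125.4]
 [ -23.7  -82.1]]
in tool [[-37.8 -59.2 202.8]
 [-38.2  64.9 202.8]
 [-37.8   2.8 202.8]
 [-16.4   2.4 202.7]
 [-60.    2.5 202.8]]
board corners [[ 159.1 -200.4]
 [-155.5 -200.7]]
```

Request:
jog_arm --pt "0.006 0.003 0.04 0" --pt "0.008 0.003 0.08 0" --pt "0.008 0.003 0.12 0" --pt "0.008 0.003 0.16 0" --pt "0.008 0.003 0.185 0" --pt "0.008 0.003 0.2 0" --pt "0.008 0.003 0.2 0" --pt "0.008 0.003 0.2 0"

```text
clock: 2.4
position: [575.2, -212.0, 47.8]
ee_rot: [0.745, -0.667, 0.0, -0.001]
contact_force: [-0.1, -0.1, 0.6]
gripper_width: 42.6
```

Run:
```python
from h import *
s=read_state();print(s["clock"],s["position"],s["contact_force"])
cv2.imwrite("pics/w2.png",get_image("wrist")[:,:,::-1])
a=get_image("scene")[:,:,::-1][200:370,200:440];cv2.imwrite("pics/s2.png",cv2.resize(a,None,fx=3.3,fy=3.3,interpolation=cv2.INTER_CUBIC))
```

```text
2.4 [ 575.17337752 -211.96280495   47.81574612] [-0.13026352 -0.10480466  0.56761323]
```

View pics/w2.png

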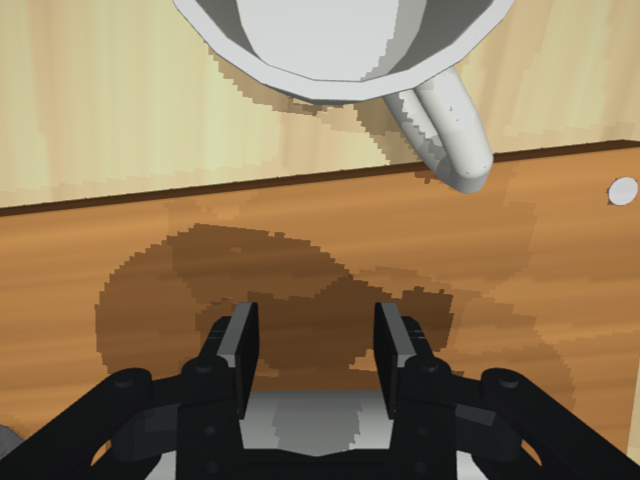

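View pics/s2.png

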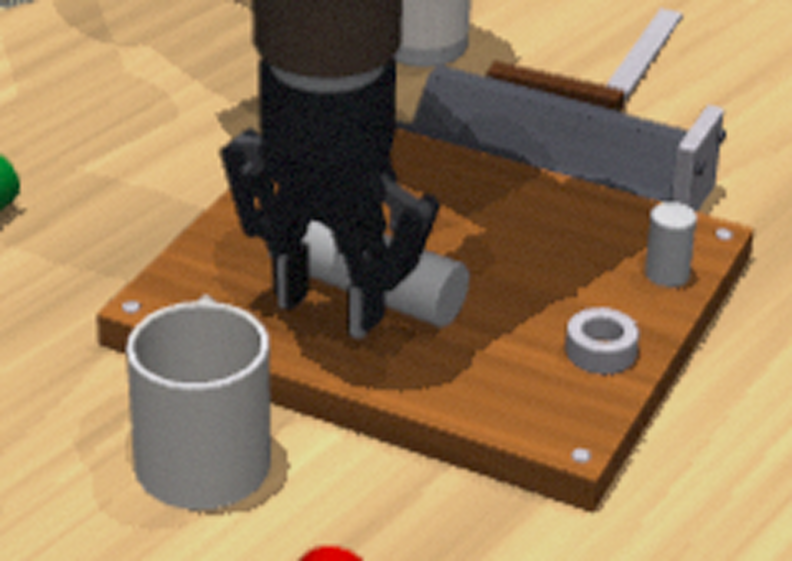

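Request:
jog_arm --pt "-0.006 0 0 0" --pt "-0.013 0 0.001 0" --pt "-0.021 0.0005 0.001 0" --pt "-0.029 0.001 0.001 -0.8" --pt "-0.037 0.001 0.001 -1.7" --pt "-0.045 0.0015 0.001 -2.6" --pt "-0.053 0.0015 0.001 -3.6" --pt "-0.061 0.002 0.001 -4.6" --pt "-0.069 0.002 0.001 -5.6" --pt "-0.077 0.0025 0.001 -6.3"

```text
clock: 3.75
position: [564.1, -135.1, 47.2]
ee_rot: [0.781, -0.624, 0.0, -0.001]
contact_force: [0.3, 0.2, 0.2]
gripper_width: 42.5
```

Run:
```python
from h import *
s=read_state();p=s["position"];print(s["clock"],p,s["contact_force"],R.from_quat(s["ee_rot"]).as_matrix()[:2,:2].round(3))
x,y,a=572.604,-58.909,.2194;M=np.array([[np.cos(a),-np.sin(a)],[np.sin(a),np.cos(a)]])
print((p[:2]-[x,y])@M)
a=get_image("scene")[:,:,::-1][200:370,200:440];cv2.imwrite("pics/s3.png",cv2.resize(a,None,fx=3.3,fy=3.3,interpolation=cv2.INTER_CUBIC))
a=get_image("top")[:,:,::-1][145:310,230:445];cv2.imwrite("pics/t3.png",cv2.resize(a,None,fx=3.6,fy=3.6,interpolation=cv2.INTER_CUBIC))
```

```text
3.75 [ 564.12076151 -135.11860402   47.16064936] [0.32398633 0.17297815 0.22758836] [[ 0.22  -0.975]
 [-0.975 -0.22 ]]
[-24.86644661 -72.53639716]
```

View pics/s3.png

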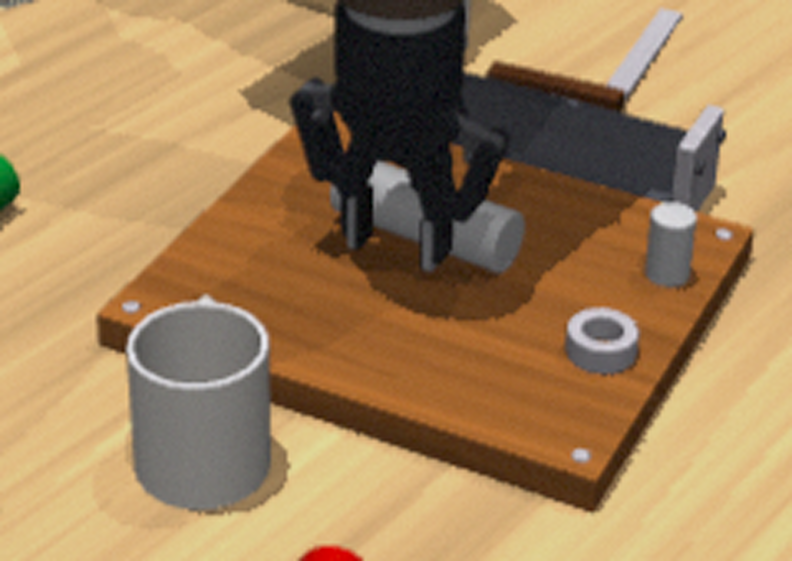

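View pics/t3.png

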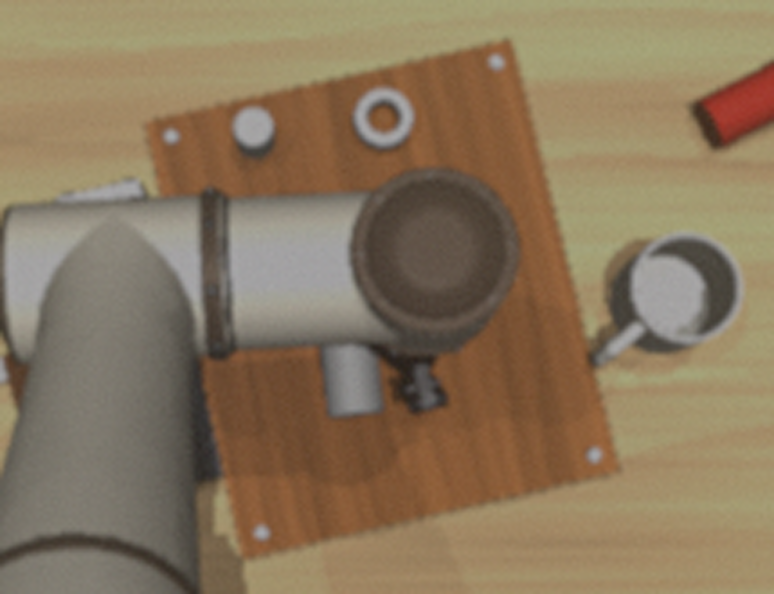

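The bar is slightly ahead of the fingers and still about 0.1 rad askew. In the top crop its free end is centred at (355,412). I'll measure that.

Run:
```python
from h import *
c=calibration("top");x,y,a=572.604,-58.909,.2194;M=np.array([[np.cos(a),-np.sin(a)],[np.sin(a),np.cos(a)]])
cv_=lambda l:np.array(l)/3.6+[230,145]-0.36
print(((back(c,cv_([(328,414),(382,411),(321,348),(378,365)]),44)[:,:2]-[x,y])@M).round(1))
c=calibration("scene")
cs=lambda l:np.array(l)/3.3+[200,200]-0.35
# +x end disc centre, approx
print(((back(c,cs([(504,241)]),44)[:,:2]-[x,y])@M).round(1))
s=read_state();print(s["clock"],s["position"])
```

```text
[[-75.5  -8.2]
 [-81.9 -45.1]
 [-29.7 -13.8]
 [-50.2 -49.7]]
[[ 35.5 -46.2]]
3.85 [ 563.99450657 -134.84829539   47.18165448]
```

Request:
jog_arm --pt "-0.011 -0.015 0 0" --pt "-0.023 -0.026 0 0" --pt "-0.035 -0.028 0 0" --pt "-0.047 -0.028 0 0" --pt "-0.059 -0.028 0 0" --pt "-0.07 -0.028 0 0"

```text
clock: 4.6
position: [575.4, -59.6, 47.4]
ee_rot: [0.781, -0.624, 0.0, -0.001]
contact_force: [0.6, -0.3, -0.1]
gripper_width: 42.6
```

Run:
```python
from h import *
s=read_state();p=s["position"];print(s["clock"],p,s["contact_force"],s["gripper_width"])
x,y,a=572.604,-58.909,.2194;M=np.array([[np.cos(a),-np.sin(a)],[np.sin(a),np.cos(a)]])
print((p[:2]-[x,y])@M)
a=get_image("scene")[:,:,::-1][200:370,200:440];cv2.imwrite("pics/s4.png",cv2.resize(a,None,fx=3.3,fy=3.3,interpolation=cv2.INTER_CUBIC))
```

```text
4.6 [575.40953219 -59.58973433  47.41187891] [ 0.62521192 -0.30375287 -0.12406355] 42.60644495846141
[ 2.59012079 -1.27502329]
```

View pics/s4.png

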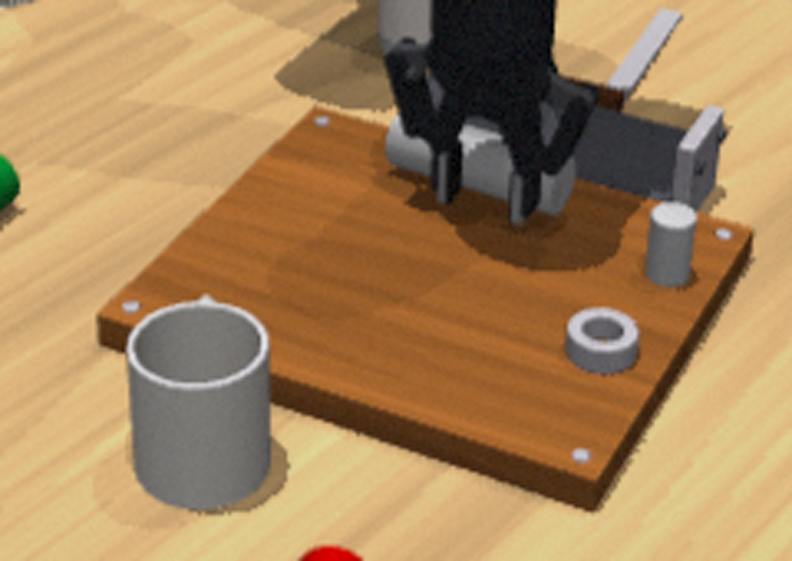

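The bar's lower edge slope is now about 0.30, the same as the board edge, so it is square. I'll continue over the lip.

Request:
jog_arm --pt "-0.011 0 0 0" --pt "-0.022 0 0 0" --pt "-0.033 0 0 0" --pt "-0.043 0 0 0" --pt "-0.052 0 0 0" --pt "-0.055 0 0 0" --pt "-0.055 0 0 0"

```text
clock: 5.52
position: [563.1, -4.9, 47.5]
ee_rot: [0.782, -0.624, 0.0, -0.001]
contact_force: [0.8, 0.4, 0.5]
gripper_width: 42.9
```

Run:
```python
from h import *
s=read_state();p=s["position"];print(s["clock"],p,s["contact_force"],s["gripper_width"])
x,y,a=572.604,-58.909,.2194;M=np.array([[np.cos(a),-np.sin(a)],[np.sin(a),np.cos(a)]])
print((p[:2]-[x,y])@M)
a=get_image("scene")[:,:,::-1][180:350,200:440];cv2.imwrite("pics/s5.png",cv2.resize(a,None,fx=3.3,fy=3.3,interpolation=cv2.INTER_CUBIC))
```

```text
5.525 [563.06235328  -4.90610003  47.53034269] [0.77997982 0.35383648 0.47986988] 42.891021484716504
[ 2.44049323 54.78503646]
```

View pics/s5.png

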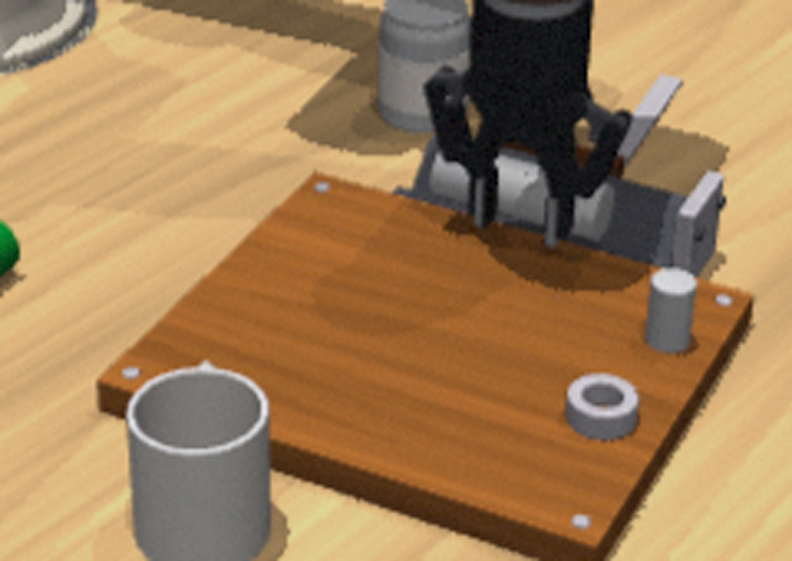

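The bar lies in the groove between about (440,170) and (605,215), square to it. Next I'll retreat, rise, shut the gripper and hover beyond its open (-x) end.

Request:
jog_arm --pt "0.01 0 0 0" --pt "0.015 0 -0.03 0" --pt "0.015 0 -0.08 0" --pt "0.01 0.02 -0.13 0" --pt "-0.005 0.06 -0.15 0" --pt "-0.03 0.1 -0.15 0" --pt "-0.045 0.115 -0.15 0" --pt "-0.045 0.115 -0.15 0" --pt "-0.045 0.115 -0.15 0" --hand -1

```text
clock: 6.7
position: [441.5, 12.6, 197.6]
ee_rot: [0.781, -0.624, 0.0, -0.002]
contact_force: [0.6, 0.1, 0.3]
gripper_width: -0.3
```

Run:
```python
from h import *
s=read_state();p=s["position"];print(s["clock"],p,s["contact_force"],s["gripper_width"])
x,y,a=572.604,-58.909,.2194;M=np.array([[np.cos(a),-np.sin(a)],[np.sin(a),np.cos(a)]])
print((p[:2]-[x,y])@M)
cv2.imwrite("pics/w6.png",get_image("wrist")[:,:,::-1])
a=get_image("scene")[:,:,::-1][180:350,200:440];cv2.imwrite("pics/s6.png",cv2.resize(a,None,fx=3.3,fy=3.3,interpolation=cv2.INTER_CUBIC))
c=calibration("top");print("tin",((back(c,[(236,310)],88)[:,:2]-[x,y])@M))
```

```text
6.7 [441.52273459  12.62038206 197.57606279] [0.62214143 0.05226293 0.2769873 ] -0.2656398917273567
[-112.37106896   98.34375172]
tin [[-149.00495957  214.94088531]]
```

View pics/s6.png

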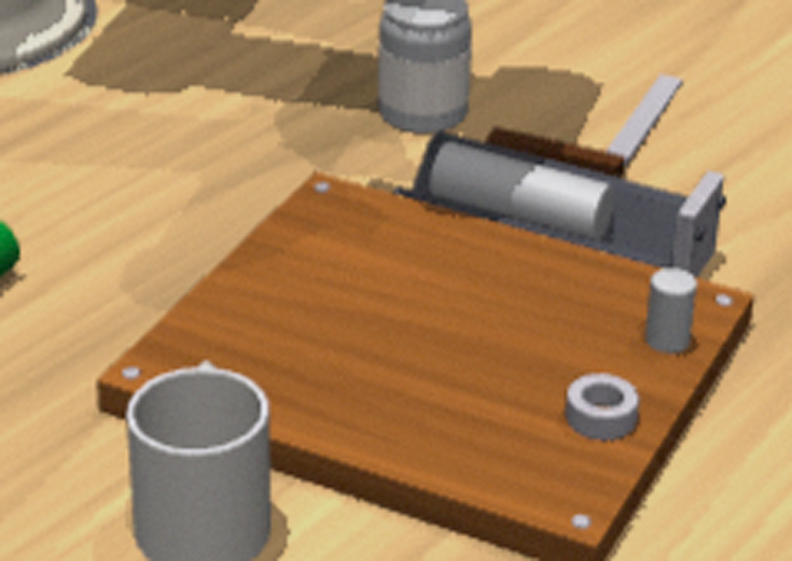

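View pics/w6.png

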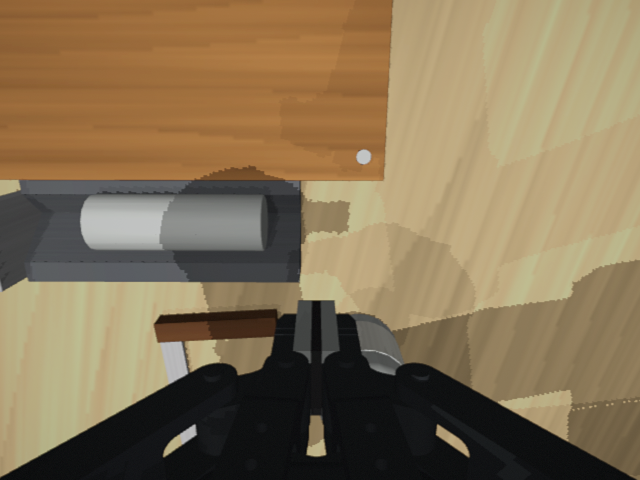

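The bar sits in the V. In the wrist view it spans x 80–268, y 194–251, and the V-block's open end is at x=301.

Run:
```python
from h import *
s=read_state();c=dict(calibration("wrist"));H=c["hand_eye"];Rt=R.from_quat(s["ee_rot"])
c["position"]=s["position"]+Rt.apply(H[:3,3]);c["rotation"]=(Rt*R.from_matrix(H[:3,:3])).as_quat()
x,y,a=572.604,-58.909,.2194;M=np.array([[np.cos(a),-np.sin(a)],[np.sin(a),np.cos(a)]])
for n,uv,z in [("bar end -x",(268,222),34.3),("bar end +x",(80,222),34.3),("axis",(180,222.5),34.3),("V end near",(301,181),24),("V end far",(301,281),36),("board corner",(383,180),24)]:
    e=back(c,[uv],z);print(n,((e[:,:2]-[x,y])@M).round(1), Rt.inv().apply(e-s["position"]).round(1))
```

```text
bar end -x [[-79.   97.2]] [[  1.5 -33.  163. ]]
bar end +x [[53.6 97.8]] [[   1.3 -165.6  163.3]]
axis [[-16.9  97.9]] [[  1.  -95.  163.2]]
V end near [[-102.1   69.9]] [[ 28.8  -9.8 173.2]]
V end far [[-102.   141.3]] [[-42.7 -10.1 161.3]]
board corner [[-160.1   68.9]] [[ 29.5  48.2 173.1]]
```

Request:
jog_arm --pt "0.001 0.005 0.04 0" --pt "0.001 0.005 0.08 0" --pt "0.001 0.005 0.115 0" --pt "0.001 0.005 0.14 0" --pt "0.001 0.005 0.15 0" --pt "0.001 0.005 0.15 0" --pt "0.001 0.005 0.15 0"

```text
clock: 7.68
position: [438.0, 11.0, 48.0]
ee_rot: [0.781, -0.624, 0.001, -0.002]
contact_force: [-0.5, 0.3, 0.4]
gripper_width: -0.0
```

Run:
```python
from h import *
s=read_state();p=s["position"];print(s["clock"],p,s["contact_force"],s["gripper_width"])
cv2.imwrite("pics/w7.png",get_image("wrist")[:,:,::-1])
a=get_image("scene")[:,:,::-1][180:350,200:440];cv2.imwrite("pics/s7.png",cv2.resize(a,None,fx=3.3,fy=3.3,interpolation=cv2.INTER_CUBIC))
```

```text
7.675 [438.04415762  11.03127415  47.97787265] [-0.51597892  0.347109    0.38423355] -0.027203303525175995
```

View pics/s7.png

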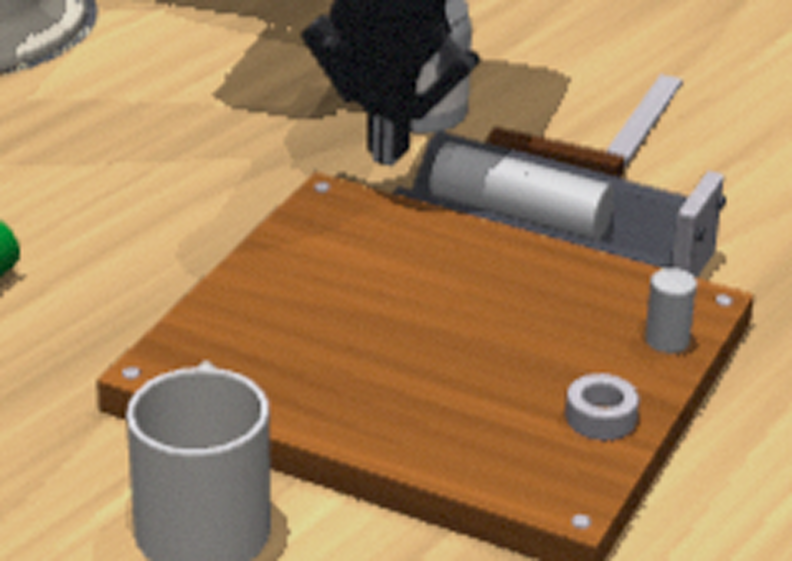

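View pics/w7.png

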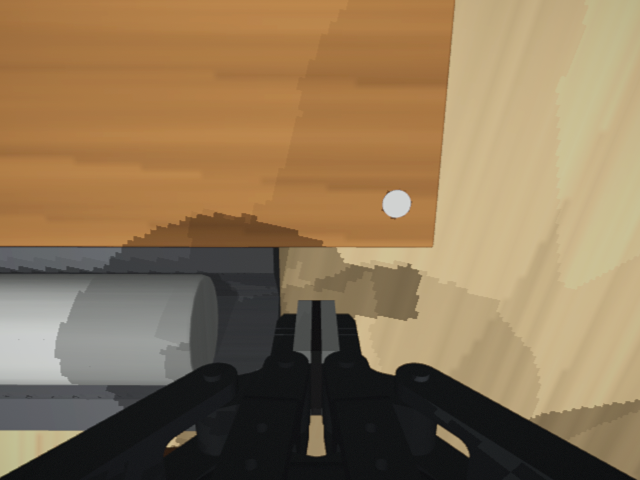

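Request:
jog_arm --pt "0 -0.008 0 0" --pt "0 -0.014 0 0" --pt "0 -0.019 0 0" --pt "0 -0.024 0 0" --pt "0 -0.03 0 0" --pt "0 -0.036 0 0" --pt "0 -0.042 0 0" --pt "0 -0.048 0 0" --pt "0 -0.054 0 0" --pt "0 -0.06 0 0"

```text
clock: 9.02
position: [496.7, 24.4, 48.3]
ee_rot: [0.781, -0.624, 0.001, -0.002]
contact_force: [-1.6, 0.2, -0.4]
gripper_width: -0.3
```

Run:
```python
from h import *
s=read_state();p=s["position"];print(s["clock"],p,s["contact_force"],s["gripper_width"])
x,y,a=572.604,-58.909,.2194;M=np.array([[np.cos(a),-np.sin(a)],[np.sin(a),np.cos(a)]])
print((p[:2]-[x,y])@M)
cv2.imwrite("pics/w8.png",get_image("wrist")[:,:,::-1])
a=get_image("scene")[:,:,::-1][180:350,200:440];cv2.imwrite("pics/s8.png",cv2.resize(a,None,fx=3.3,fy=3.3,interpolation=cv2.INTER_CUBIC))
```

```text
9.025 [496.72407007  24.38067723  48.33452594] [-1.58827984  0.15809641 -0.44099028] -0.307351960849545
[-55.93345001  97.80788961]
```

View pics/s8.png

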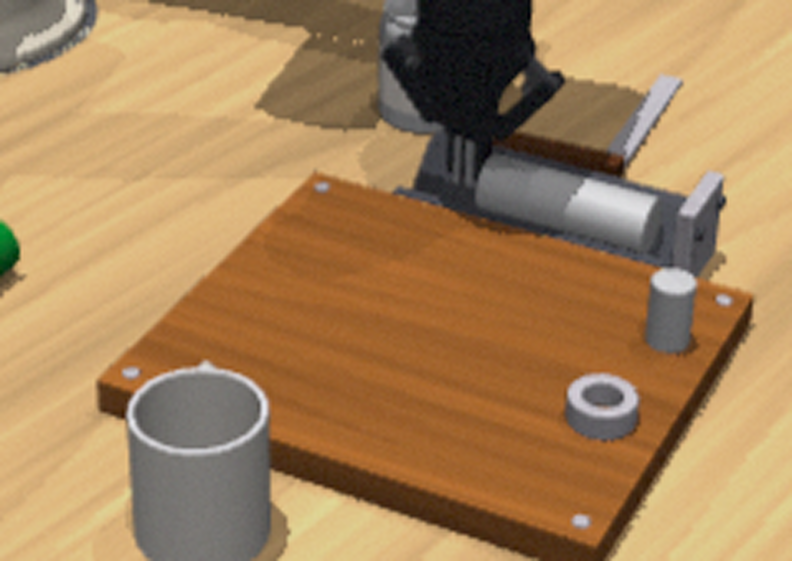

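View pics/w8.png

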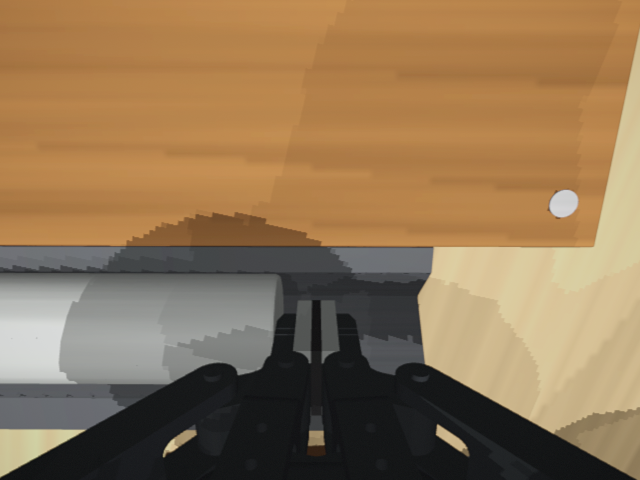

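The finger is on the bar's end at (283,310) and the bar is sliding with about 1.6 N. Roughly 20 mm of gap is left to the stop.

Request:
jog_arm --pt "0 -0.004 0 0" --pt "0 -0.007 0 0" --pt "0 -0.01 0 0" --pt "0 -0.012 0 0" --pt "0 -0.014 0 0" --pt "0 -0.016 0 0" --pt "0 -0.017 0 0"

```text
clock: 10.0
position: [514.4, 28.5, 48.7]
ee_rot: [0.781, -0.624, 0.001, -0.003]
contact_force: [-2.4, -1.3, -0.0]
gripper_width: -0.2
```

Request:
jog_arm --pt "0 -0.001 0 0" --pt "0 -0.002 0 0" --pt "0 -0.002 0 0"

```text
clock: 10.38
position: [516.6, 29.0, 48.7]
ee_rot: [0.781, -0.624, 0.001, -0.003]
contact_force: [-1.1, -1.1, -0.4]
gripper_width: -0.1
```

Run:
```python
from h import *
s=read_state();p=s["position"];print(s["clock"],p,s["contact_force"],s["gripper_width"])
x,y,a=572.604,-58.909,.2194;M=np.array([[np.cos(a),-np.sin(a)],[np.sin(a),np.cos(a)]])
print((p[:2]-[x,y])@M)
a=get_image("scene")[:,:,::-1][215:275,310:430];cv2.imwrite("pics/s9.png",cv2.resize(a,None,fx=6.5,fy=6.5,interpolation=cv2.INTER_CUBIC))
```

```text
10.375 [516.59117965  28.99231946  48.66883445] [-1.0504436  -1.12692331 -0.44070154] -0.12052140701475293
[-35.53889411  97.98502443]
```

View pics/s9.png

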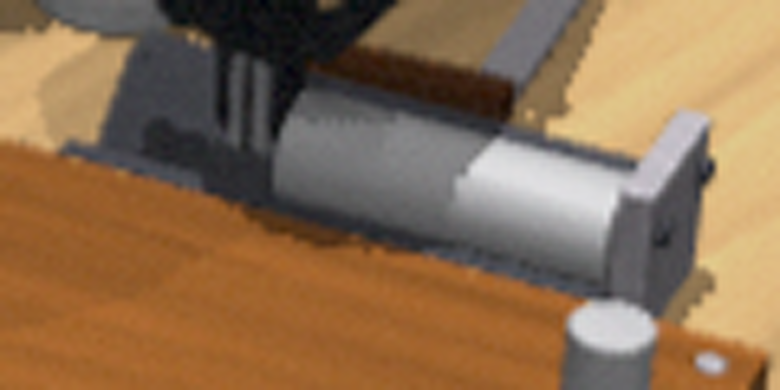

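The bar's end (610,240) is almost at the stop face (615,240), with no force rise yet. I'll creep on.

Request:
jog_arm --pt "0 -0.001 0 0" --pt "0 -0.002 0 0" --pt "0 -0.002 0 0"

```text
clock: 10.8
position: [518.6, 29.4, 48.7]
ee_rot: [0.781, -0.624, 0.001, -0.003]
contact_force: [-1.7, -0.0, 0.2]
gripper_width: 0.1
```

Request:
jog_arm --pt "0 -0.001 0 0" --pt "0 -0.002 0 0" --pt "0 -0.002 0 0"

```text
clock: 11.18
position: [518.8, 29.3, 48.4]
ee_rot: [0.781, -0.624, 0.0, -0.002]
contact_force: [-5.0, -1.8, 2.2]
gripper_width: -0.3
```

Request:
jog_arm --pt "0 -0.002 0 0" --pt "0 -0.003 0 0" --pt "0 -0.003 0 0"

```text
clock: 11.55
position: [518.8, 29.1, 47.8]
ee_rot: [0.781, -0.625, -0.002, 0.001]
contact_force: [-7.6, -0.8, 3.6]
gripper_width: -0.1
```

The arm has stalled with the force up to 8 N, so the bar is on the stop. I'll back off straight along the groove, then go up and away.

Request:
jog_arm --pt "0 0.003 0 0" --pt "0 0.01 0 0" --pt "0 0.025 0 0" --pt "0 0.04 -0.01 0" --pt "0 0.045 -0.05 0" --pt "0 0.05 -0.1 0" --pt "0 0.06 -0.15 0" --pt "0 0.08 -0.18 0" --pt "0 0.1 -0.18 0" --pt "0 0.1 -0.18 0"

```text
clock: 12.8
position: [420.3, 6.5, 229.1]
ee_rot: [0.781, -0.625, -0.001, -0.0]
contact_force: [-0.3, 0.7, -0.4]
gripper_width: -0.1
```

Run:
```python
from h import *
s=read_state();p=s["position"];print(s["clock"],p,s["contact_force"])
cv2.imwrite("pics/w10.png",get_image("wrist")[:,:,::-1])
f=get_image("scene")[:,:,::-1];cv2.imwrite("pics/s10f.png",f)
a=f[215:275,310:430];cv2.imwrite("pics/s10.png",cv2.resize(a,None,fx=6.5,fy=6.5,interpolation=cv2.INTER_CUBIC))
```

```text
12.8 [420.2679786    6.53958007 229.1359029 ] [-0.26644805  0.74608217 -0.41375929]
```

View pics/s10.png

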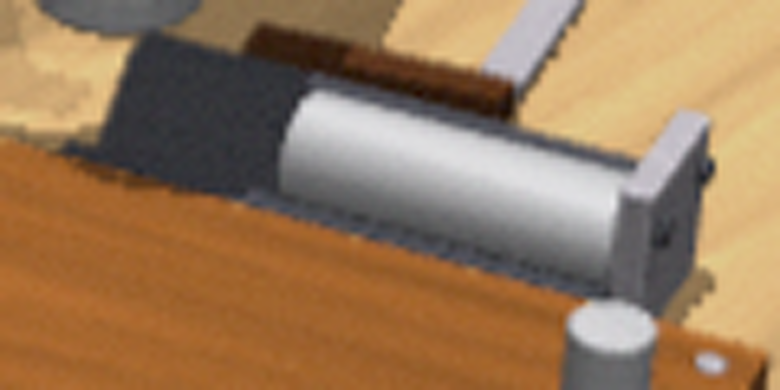

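View pics/s10f.png

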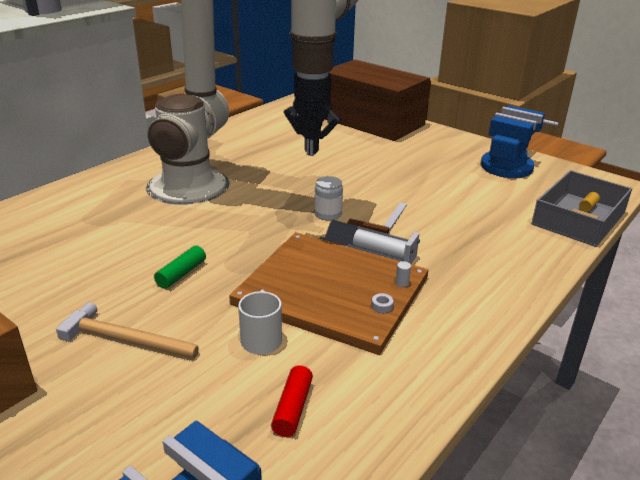

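View pics/w10.png

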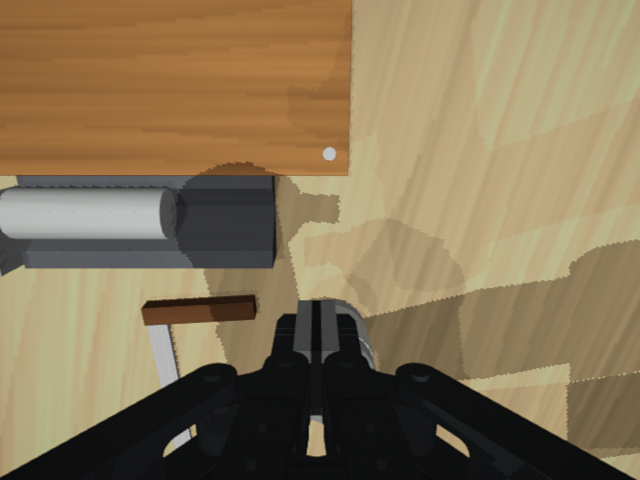

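The bar is seated against the stop. Its free end is at wrist pixel 176 and the V-block end at 275, which is about 79 mm apart against the 80 mm expected. The bystanders look unmoved.

```bash
python3 -c "
from bench import *
print(job_done(), read_state()['clock'])"
```

```text
the job is handed in; nothing more can be done
the job is handed in; nothing more can be done
```

The bar is lying in the V-groove with its end against the stop, and I handed the job in at about 13 s.

I rolled it along the board with the half-open fingers behind it, pushing more on its lagging end to take out the 0.11 rad skew. It dropped squarely into the groove. I then slid it along by its end with the shut gripper and backed off.

**Last checks:**
- **Touching the stop:** The arm stalled and the force rose from about 2 N to 8 N when the bar met the stop. After I retreated, the pictures showed no gap.
- **Position:** The bar's free end is about 79 mm from the V-block's open end, against 80 mm expected.
- **Other things:** The stub, collar, square, tin and mug look unmoved, and the wrist force reads about zero.

**Disagreements:**
- **Camera offset:** The wrist and top cameras disagreed by about 2 mm on the board's position, which is within the calibration error.
- **Bar length:** A wrist measurement of the seated bar came out at 132 mm instead of 120 mm. I put that down to the far end being seen at an angle, and did not use it.

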